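# Set the roll-gap telegraph and ring it through

## Task

Signal the new roll gap to the mill: with the fingertips, gently push the dial round by its upright finger stud until the index line on the dial lines up with the one long line of the white scale, then press the bell push all the way down and let it come up again. Only push and press: do not take the stud between the fingers, lift nothing, and leave the ring gauge, tally block and jug where they are.

Things in the scene. Friction and masses are not known exactly. Their poses are not given: they have to be found in the camera images.
- dial: Level brass disc, 172 mm across, 12 mm thick, top 41 mm above the shelf, on a fixed dark iron drum 260 mm across. Origin on the upright turning axis at its underside; own +x along the dark index line, -x to the finger stud. Turns either way without stops, stays where left (about 2 N at the stud; load it with no more than 30 N). Low hub cap in the middle, 32 mm across, 6 mm high.
- stud_top (a point): Centre of the top of the steel finger stud, a plain upright post 22 mm in diameter, 40 mm high, on the dial 62 mm from the turning axis, straight opposite the index line. Its top is 81 mm above the shelf, its foot at 41 mm.
- index (a point): Outer end of the index line, a dark radial line 6 mm wide and 60 mm long on the dial's top, running to the rim: 88 mm from the turning axis, 41 mm above the shelf. Moves round with the dial.
- target_line (a point): Inner end of the long scale line, 88 mm from the turning axis, 27 mm above the shelf. The fixed white enamel scale, 250 mm across, under the dial has 24 dark radial lines 15 degrees apart; the target is the only long broad one (32 by 6 mm, from the dial's rim outwards), the others are 12 by 2 mm. With the dial set, index is straight above this point.
- bell_top (a point): Centre of the top of the bell push, a round dark button 36 mm across on a round wooden housing (52 mm across, 12 mm high) fixed to the shelf, left or right of the dial; its top is 22 mm above the shelf when up. Pressed straight down: 6 mm of travel, about 5 N when fully down, springs back by itself. The point moves with the button.
- bell (a joint): Travel of the bell push in m: 0 up, 0.006 fully down.
- tally: Loose black bakelite tally block, 90 x 50 x 32 mm, on the other side of the dial from the bell push; origin at the centre of its underside. To be left alone.
- ring_gauge: Loose brass ring gauge, 110 mm outside, 72 mm inside diameter, 26 mm high; origin at the centre of its underside. To be left alone.
- jug: Loose white enamel jug, 104 mm across, 112 mm high, handle along own +y; origin at the centre of its underside. To be left alone.
Things that resemble listed ones, but are neither listed nor needed, are in the scene too. Several things look just like the part that bears bell_top: the one meant starts farthest to the robot's left.

How it is judged:
By the outcome, as a careful person would: the job done as asked, in the order asked, and still so for the second after the job is handed in, with the robot touching nothing.
It also fails if it takes over 64 s, if anything falls off the work surface, if the arm or the gripper's body presses on something with over 40 N, if the wrist force passes 120 N, or if a joint passes its speed limit or range.

## Robot

A 6-joint arm with a two-finger parallel gripper is mounted at the origin on the work surface. World frame = base frame: x ahead of the robot, y to its left, z up, the work surface at z = 0. Lengths are in m, angles in degrees, forces in N, time in s.
With the tool pointing down it reaches from about 0.375 to 0.9 m from the base axis. Payload 3.1 kg.
Tool frame: the origin (TCP) lies at the very end of the fingers, on their centre line; the grasp point (between the pads) lies bot.grip_point_offset behind it (bot.grip_point_offset is the distance from the TCP to the grasp point, in m); z points along the fingers, y is the line along which they close (so a half turn about z gives the same grasp; the last joint's range is limited). The gripper opens to 87 mm and grips with 3 to 60 N. Pads are 19 mm wide; open, the fingers measure 117 mm over their backs; the gripper's body (75 mm by 190 mm) begins 51 mm behind the grasp point.
Start: joints at [53.657, 30.224, 82.088, -0, 67.689, -10.227], TCP at [0.275, 0.561, 0.223] pointing down, gripper open.
Joint ranges: [-176.69, 176.69], [-43.24, 126.21], [12.49, 139.97], [-82, 262], [0, 151.66], [-163.58, 163.58]. Speed limits (degrees/s): [159.86, 159.86, 180, 180, 180, 180].

## Interface

Orientations are given as a 3x3 rotation matrix whose columns are the frame's x, y, z axes.
In Python, from rig import bot, viewer, ticket gives the robot as it stands.
- The arm moves only by the tool servo_tool, never from a script. Its argument "targets" is a list of rows, each an object with "offset": the shift along the tool's x, y, z in m, a list of three; "dr": the turn, a rotation vector about the tool's x, y, z in degrees, a list of three. In form: [{"offset": [x, y, z], "dr": [ax, ay, az]}, ...]. A call has 1 to 20 rows; each row is the pose to reach, as a shift and turn from the pose commanded when the call began, along the tool's axes at that moment; what a row does not reach only later rows make up. A row lasts 1/12 s, in which the tool goes at most 41.7 mm and 7.16 degrees, less where a joint would pass 70% of its speed; a pose out of reach is approached as far as the arm can. A call with a gripper value outside its range is refused whole. "gripper" is the gripper command: -1 is fully open, 1 is shut, values between are in proportion, set as the call begins (left out, the last holds). The fingers move at their own pace and stop on an object; the grip force is fixed at half the most. Time passes only in rows, so rows that repeat a pose let the fingers close. It gives the time, the measured TCP pose, the force, the opening and the grip force at its end, in the units of the state.
- bot.read_state(): the state, without advancing time (a new reading comes with each control period).
- viewer.capture(name): name is "scene" or "top" or "wrist"; returns a dict with "color" (400x640x3 uint8, red, green, blue), "camera_matrix" (3x3 intrinsics, pixels), "R" (3x3) and "t" (3): a world point X has camera coordinates R X + t. Camera axes: x right, y down, z forward; pixel columns grow to the right and rows downward; lengths in m; the calibration is good to about 2 mm. The wrist camera is an equidistant fisheye: a pixel r from the principal point sees the ray r / f radians off the axis. A picture is of the moment at which its call begins. There is no depth.
- ticket.hand_in(): hands the job in; it is judged then, once.
The state is a dict: "time_s": time; "joint_positions": joint angles; "qvel": joint speeds; "tau": joint torques, N m; "position": TCP position; "tcp_rot": TCP orientation; "force": force on the tool from outside, world axes, zero at the start; "moment": the same for the moment, N m; "opening": opening from 0.0 (shut) to 1.0 (fully open); "grasp_force": force on a finger pad.
Only numpy, scipy, OpenCV 4.12 (cv2) and the standard library are available. Lean on these libraries where they do the work, as an engineer would, in place of code of your own. Each camera call takes 0.05 s, during which the arm holds its last target. There are 200 camera calls.

## Working session

There is one attempt and no reset: what is moved stays moved. The work goes in short steps, Python scripts to look and compute and a tool call to move; the robot and the scene stay as the last step left them, time stands still between calls to the robot, and variables do not carry over. Pictures are saved under pics/ and viewed, at most 10 in all, crops included, and the job is handed in when it is done.

Besides the shell and the picture viewer there is one more tool, called after "Call:" in YAML: its name, and indented under it one key for each argument. servo_tool: Moves the arm, as the interface text tells. Its arguments: {"type":"object","properties":{"targets":{"type":"array"},"gripper":{"type":"number"}},"required":["targets"]}

```bash
mkdir -p pics; python3 - <<'E'
from rig import bot, viewer
import cv2, numpy as np, pickle
c={n:viewer.capture(n) for n in("top","scene")}
pickle.dump(c,open('c.pkl','wb'))
for n in c: cv2.imwrite(f'pics/{n}1.png',c[n]["color"][...,::-1]); print(n,c[n]["camera_matrix"].tolist(),c[n]["R"].round(3).tolist(),c[n]["t"])
s=bot.read_state();print(s["time_s"],s["position"],s["tcp_rot"],s["force"],bot.grip_point_offset)
E
```

```text
top [[457.0032214662845, 0.0, 316.23296941153956], [0.0, 457.0032214662845, 198.03070869037953], [0.0, 0.0, 1.0]] [[-0.01, -1.0, -0.004], [-0.986, 0.011, -0.168], [0.168, 0.002, -0.986]] [0.0332289  0.5261007  1.20117986]
scene [[402.06325600405467, 0.0, 321.0782351586882], [0.0, 402.06325600405467, 206.06594316772316], [0.0, 0.0, 1.0]] [[0.878, 0.479, 0.02], [0.337, -0.586, -0.737], [-0.341, 0.654, -0.675]] [-0.48598761 -0.11048445  1.19709675]
0.1 [0.27466995 0.5606737  0.22167648] [[-8.97911306e-01  4.40174921e-01 -1.15114522e-03]
 [ 4.40176294e-01  8.97909990e-01 -1.57475411e-03]
 [ 3.40457530e-04 -1.92069636e-03 -9.99998098e-01]] [-0.34657367  0.29710152  0.3322906 ] 0.0187
```

View pics/top1.png

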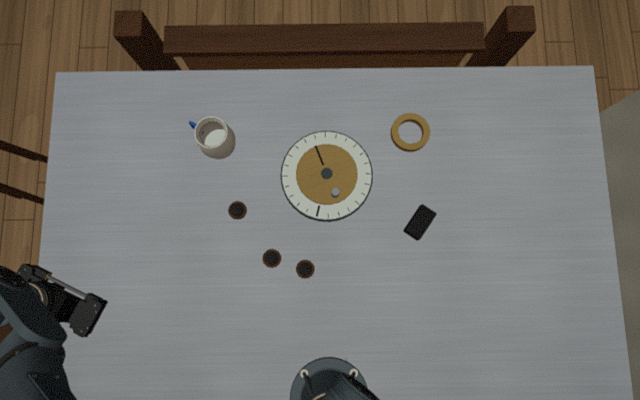

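View pics/scene1.png

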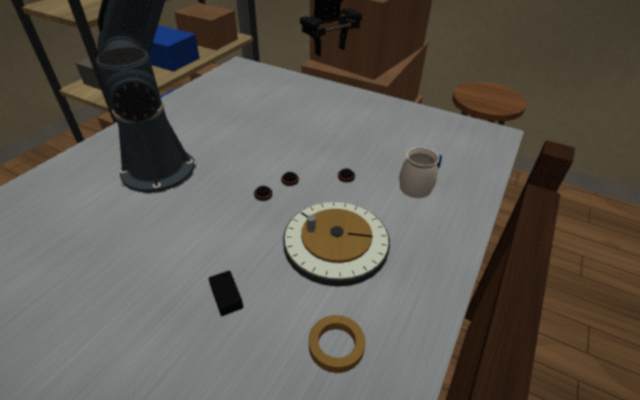

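The top picture shows the dial hub at (327,173), the index end at (317,146), the stud at (336,191) and the long line at (318,211). The three buttons are at (237,210), (272,258) and (305,269); the leftmost one (237,210) is the one meant. The jug is at (213,138), the ring at (410,132) and the tally at (420,222).

```bash
cat >h.py <<'E'
import numpy as np
def ray(c,u,v,z):
    K,R,t=c["camera_matrix"],np.array(c["R"]),np.array(c["t"])
    d=R.T@np.linalg.solve(K,[u,v,1]); o=-R.T@t
    return o+d*(z-o[2])/d[2]
def proj(c,X):
    p=c["camera_matrix"]@(np.array(c["R"])@X+c["t"]); return p[:2]/p[2]
E
python3 - <<'E'
import pickle,cv2
from h import *
c=pickle.load(open('c.pkl','rb'));t=c["top"]
for n,u,v,z in[("hub",327,173.5,.047),("index",317.2,146.5,.041),("stud",336,191.5,.081),("target",318.5,208,.027),("bell",237.3,209.5,.022),("b2",272,258,.022),("b3",305,269,.022),("tally",420,222,.032),("ring",410,132,.026)]:
    print(n,ray(t,u,v,z).round(4))
s=c["scene"]
for n,u,v,z in[("hub",337,231,.047),("bell",346.5,174,.022),("stud",311,218,.081)]: print("scene",n,ray(s,u,v,z).round(4))
a=cv2.resize(t["color"][120:230,220:390],None,fx=4.7,fy=4.7,interpolation=cv2.INTER_CUBIC)
cv2.imwrite('pics/crop1.png',a[...,::-1])
E
```

```text
hub [ 0.594  -0.0027  0.047 ]
index [0.6728 0.0234 0.041 ]
stud [ 0.5372 -0.025   0.081 ]
target [0.5015 0.0217 0.027 ]
bell [0.5005 0.2463 0.022 ]
b2 [0.3664 0.1495 0.022 ]
b3 [0.3359 0.0601 0.022 ]
tally [ 0.4592 -0.2547  0.032 ]
ring [ 0.7166 -0.2402  0.026 ]
scene hub [ 0.5986 -0.0051  0.047 ]
scene bell [0.509  0.2345 0.022 ]
scene stud [ 0.5401 -0.0278  0.081 ]
```

View pics/crop1.png

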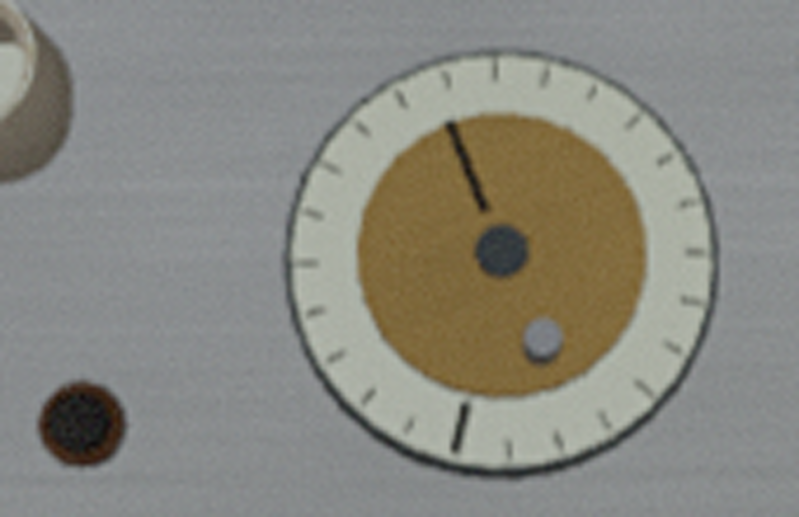

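```bash
cat >>h.py <<'E'
def togo(s,P,heading):
    "offset & turn (tool axes) to put TCP at P, pointing down, tool y at heading (deg)"
    from scipy.spatial.transform import Rotation as Ro
    h=np.radians(heading); y=np.array([np.cos(h),np.sin(h),0]); z=np.array([0,0,-1.])
    G=np.c_[np.cross(y,z),y,z]; R=np.array(s["tcp_rot"])
    return (R.T@(np.array(P)-s["position"])*1000).round(1),Ro.from_matrix(R.T@G).as_rotvec(degrees=True).round(1)
E
python3 - <<'E'
import pickle
from h import *
from rig import bot
t=pickle.load(open('c.pkl','rb'))["top"]
q=lambda x,y,z: ray(t,220+(x+.5)/4.7-.5,120+(y+.5)/4.7-.5,z)
C=q(502,250,.047);ang=lambda v:np.degrees(np.arctan2(v[1],v[0]))%360
# scale rim (250 mm at z~.027): extents in crop 288..716, 52..470
S=[q(288,262,.027),q(716,262,.027),q(502,52,.027),q(502,470,.027)]
print(C,np.mean(S,0),S[0][1]-S[1][1],S[2][0]-S[3][0])
i,i2,st,ti,to,b=q(452,122,.041),q(485,210,.041),q(544,337,.081),q(467,403,.027),q(456,453,.027),q(82,424,.022)
for n,v in dict(i=i,i2=i2,st=st,ti=ti,to=to).items(): print(n,v.round(4),np.linalg.norm((v-C)[:2]).round(4),ang(v-C).round(1))
print("line dirs",ang(i-i2),ang(to-ti),"bell",b)
phi=np.radians(ang(st-C)); u=np.array([np.cos(phi),np.sin(phi)]);tt=np.array([-u[1],u[0]])
P=C[:2]+.062*u-.045*tt
print(P,togo(bot.read_state(),[*P,.15],np.degrees(phi)+90))
E
```

```text
[ 0.59602729 -0.00108174  0.047     ] [ 0.59466292 -0.00140807  0.027     ] 0.2539235016978656 0.2538569079367326
i [0.6755 0.0274 0.041 ] 0.0844 19.7
i2 [0.6216 0.0085 0.041 ] 0.0273 20.4
st [ 0.5377 -0.0233  0.081 ] 0.0624 200.9
ti [0.5089 0.0203 0.027 ] 0.0897 166.2
to [0.4794 0.0271 0.027 ] 0.12 166.4
line dirs 19.328204043060524 167.08164668611357 bell [0.49962434 0.24699856 0.022     ]
[0.52205576 0.01884845] (array([-460.7, -377.5,   72.2]), array([-1.00e-01,  1.00e-01,  1.33e+02]))
```

Call:
servo_tool:
  targets:
    - {"offset": [-0.461, -0.377, 0.072], "dr": [0, 0, 133]}
    - {"offset": [-0.461, -0.377, 0.072], "dr": [0, 0, 133]}
    - {"offset": [-0.461, -0.377, 0.072], "dr": [0, 0, 133]}
    - {"offset": [-0.461, -0.377, 0.072], "dr": [0, 0, 133]}
    - {"offset": [-0.461, -0.377, 0.072], "dr": [0, 0, 133]}
    - {"offset": [-0.461, -0.377, 0.072], "dr": [0, 0, 133]}
    - {"offset": [-0.461, -0.377, 0.072], "dr": [0, 0, 133]}
    - {"offset": [-0.461, -0.377, 0.072], "dr": [0, 0, 133]}
    - {"offset": [-0.461, -0.377, 0.072], "dr": [0, 0, 133]}
    - {"offset": [-0.461, -0.377, 0.072], "dr": [0, 0, 133]}
    - {"offset": [-0.461, -0.377, 0.072], "dr": [0, 0, 133]}
    - {"offset": [-0.461, -0.377, 0.072], "dr": [0, 0, 133]}
    - {"offset": [-0.461, -0.377, 0.072], "dr": [0, 0, 133]}
    - {"offset": [-0.461, -0.377, 0.072], "dr": [0, 0, 133]}
    - {"offset": [-0.461, -0.377, 0.072], "dr": [0, 0, 133]}
    - {"offset": [-0.461, -0.377, 0.072], "dr": [0, 0, 133]}
    - {"offset": [-0.461, -0.377, 0.072], "dr": [0, 0, 133]}
    - {"offset": [-0.461, -0.377, 0.072], "dr": [0, 0, 133]}
    - {"offset": [-0.461, -0.377, 0.072], "dr": [0, 0, 133]}
    - {"offset": [-0.461, -0.377, 0.072], "dr": [0, 0, 133]}
  gripper: 1

```text
time_s: 1.77
position: [0.5228, 0.0196, 0.1502]
tcp_rot: [[0.935, 0.355, -0.001], [0.355, -0.935, 0.0], [-0.001, -0.0, -1.0]]
force: [-0.2, -0.9, -0.1]
opening: 0.003
grasp_force: 0.0
```

```bash
python3 - <<'E'
from rig import bot,viewer
from h import *
import cv2
c=viewer.capture("wrist");cv2.imwrite('pics/w1.png',c["color"][...,::-1])
s=bot.read_state();print(s["time_s"],s["position"],s["opening"],s["force"])
print(togo(s,[.5221,.0188,.056],290.9))
E
```

```text
1.8167 [0.52281685 0.0196953  0.15026327] 0.0034276537029036443 [-0.32125748  0.08794134 -0.42258751]
(array([-0.9,  0.6, 94.3]), array([-0. ,  0. ,  0.1]))
```

View pics/w1.png

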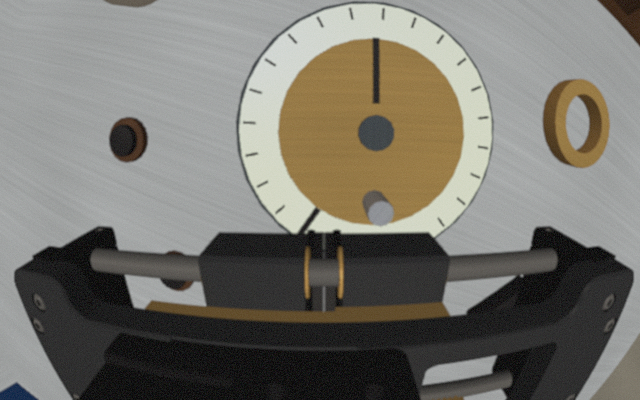

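The wrist view shows the shut fingers at (323,270), the stud at (380,210) on their +y side, the index line at (375,40) and the long line at (316,215). The way down is clear.

Call:
servo_tool:
  targets:
    - {"offset": [-0.001, 0, 0.03], "dr": [0, 0, 0]}
    - {"offset": [-0.001, 0, 0.06], "dr": [0, 0, 0]}
    - {"offset": [-0.001, 0, 0.08], "dr": [0, 0, 0]}
    - {"offset": [-0.001, 0, 0.092], "dr": [0, 0, 0]}
    - {"offset": [-0.001, 0, 0.094], "dr": [0, 0, 0]}
    - {"offset": [-0.001, 0, 0.094], "dr": [0, 0, 0]}

```text
time_s: 2.32
position: [0.5215, 0.0196, 0.0558]
tcp_rot: [[0.934, 0.358, -0.002], [0.358, -0.934, 0.0], [-0.002, -0.001, -1.0]]
force: [-0.4, 0.3, -0.1]
opening: 0.005
grasp_force: 0.0
```

```bash
python3 - <<'E'
from rig import bot,viewer
from h import *
import cv2
s=bot.read_state();print(s["time_s"],s["position"],s["force"])
print(togo(s,[.5221,.0188,.056],290.9))
c=viewer.capture("scene")["color"][120:300,230:430]
cv2.imwrite('pics/s2.png',cv2.resize(c,None,fx=3.3,fy=3.3,interpolation=cv2.INTER_CUBIC)[...,::-1])
E
```

```text
2.3167 [0.52150981 0.01958114 0.05575706] [-0.36705082  0.26151686 -0.07192623]
(array([ 0.3,  0.9, -0.2]), array([-0.1,  0.1,  0.1]))
```

View pics/s2.png

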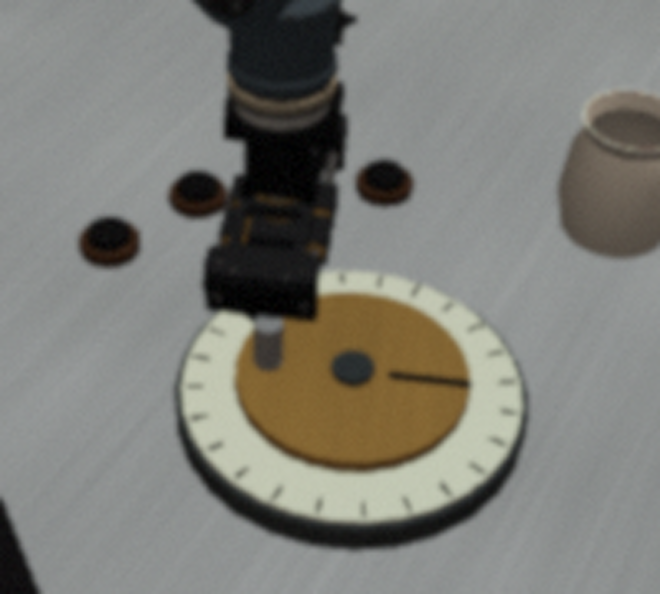

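The scene view shows the gripper body above the stud, which stands clear at (268,340) in front of it. Next I close on the stud.

Call:
servo_tool:
  targets:
    - {"offset": [0, 0.004, 0], "dr": [0, 0, 0]}
    - {"offset": [0, 0.008, 0], "dr": [0, 0, 0]}
    - {"offset": [0, 0.012, 0], "dr": [0, 0, 0]}
    - {"offset": [0, 0.015, 0], "dr": [0, 0, 0]}
    - {"offset": [0, 0.018, 0], "dr": [0, 0, 0]}
    - {"offset": [0, 0.02, 0], "dr": [0, 0, 0]}
    - {"offset": [0, 0.02, 0], "dr": [0, 0, 0]}

```text
time_s: 2.95
position: [0.5297, 0.0001, 0.0567]
tcp_rot: [[0.935, 0.356, 0.001], [0.356, -0.935, -0.0], [0.001, 0.0, -1.0]]
force: [-0.3, 0.0, -0.0]
opening: 0.008
grasp_force: 0.0
```

Call:
servo_tool:
  targets:
    - {"offset": [-0.0016, 0.0044, 0], "dr": [0, 0, -4]}
    - {"offset": [-0.0029, 0.0089, 0], "dr": [0, 0, -8]}
    - {"offset": [-0.0038, 0.0134, 0], "dr": [0, 0, -12]}
    - {"offset": [-0.0045, 0.0181, 0], "dr": [0, 0, -16]}
    - {"offset": [-0.0048, 0.0227, 0], "dr": [0, 0, -20]}
    - {"offset": [-0.0048, 0.0274, 0], "dr": [0, 0, -24]}
    - {"offset": [-0.0045, 0.032, 0], "dr": [0, 0, -28]}
    - {"offset": [-0.0038, 0.0367, 0], "dr": [0, 0, -32]}
    - {"offset": [-0.0029, 0.0412, 0], "dr": [0, 0, -36]}
    - {"offset": [-0.0016, 0.0457, 0], "dr": [0, 0, -40]}
    - {"offset": [0, 0.0501, 0], "dr": [0, 0, -44]}
    - {"offset": [0.0019, 0.0543, 0], "dr": [0, 0, -48]}
    - {"offset": [0.0041, 0.0585, 0], "dr": [0, 0, -52]}
    - {"offset": [0.0066, 0.0624, 0], "dr": [0, 0, -56]}
    - {"offset": [0.0093, 0.0662, 0], "dr": [0, 0, -60]}
    - {"offset": [0.0093, 0.0662, 0], "dr": [0, 0, -60]}

```text
time_s: 4.28
position: [0.5612, -0.0578, 0.0564]
tcp_rot: [[0.157, 0.988, -0.001], [0.988, -0.157, 0.0], [0.0, -0.001, -1.0]]
force: [-2.0, 0.2, 1.2]
opening: -0.001
grasp_force: 0.7
```

```bash
cat >m.py <<'E'
from rig import bot,viewer
from h import *
import cv2,sys
s=bot.read_state();C=np.array([.5953,-.0013]);R=np.array(s["tcp_rot"])
print(s["time_s"],s["position"],s["force"],"heading",np.degrees(np.arctan2(R[1,1],R[0,1])),"C in tool",(R.T[:2,:2]@(C-s["position"][:2])).round(4))
c=viewer.capture("top")["color"][110:240,240:410]
cv2.imwrite(sys.argv[1],cv2.resize(c,None,fx=4.5,fy=4.5,interpolation=cv2.INTER_CUBIC)[...,::-1])
E
python3 m.py pics/t2.png
```

```text
4.2833 [ 0.56116608 -0.05777439  0.05643985] [-2.02674273  0.24552718  1.24461824] heading -9.052936014246754 C in tool [0.0611 0.0248]
```

View pics/t2.png

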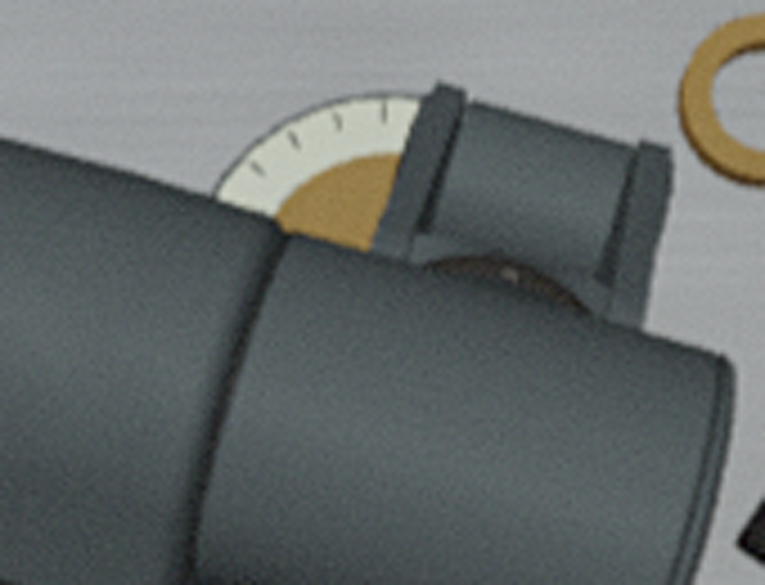

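The arm hides the dial from the top camera, but the 2 N reaction shows that it is pushing. I'll carry on for 72° more and then look with the scene and wrist cameras.

Call:
servo_tool:
  targets:
    - {"offset": [-0.0016, 0.0044, 0], "dr": [0, 0, -4]}
    - {"offset": [-0.0029, 0.0089, 0], "dr": [0, 0, -8]}
    - {"offset": [-0.0038, 0.0134, 0], "dr": [0, 0, -12]}
    - {"offset": [-0.0045, 0.0181, 0], "dr": [0, 0, -16]}
    - {"offset": [-0.0048, 0.0227, 0], "dr": [0, 0, -20]}
    - {"offset": [-0.0048, 0.0274, 0], "dr": [0, 0, -24]}
    - {"offset": [-0.0045, 0.032, 0], "dr": [0, 0, -28]}
    - {"offset": [-0.0038, 0.0367, 0], "dr": [0, 0, -32]}
    - {"offset": [-0.0029, 0.0412, 0], "dr": [0, 0, -36]}
    - {"offset": [-0.0016, 0.0457, 0], "dr": [0, 0, -40]}
    - {"offset": [0, 0.0501, 0], "dr": [0, 0, -44]}
    - {"offset": [0.0019, 0.0543, 0], "dr": [0, 0, -48]}
    - {"offset": [0.0041, 0.0585, 0], "dr": [0, 0, -52]}
    - {"offset": [0.0066, 0.0624, 0], "dr": [0, 0, -56]}
    - {"offset": [0.0093, 0.0662, 0], "dr": [0, 0, -60]}
    - {"offset": [0.0124, 0.0698, 0], "dr": [0, 0, -64]}
    - {"offset": [0.0156, 0.0731, 0], "dr": [0, 0, -68]}
    - {"offset": [0.0191, 0.0762, 0], "dr": [0, 0, -72]}
    - {"offset": [0.0191, 0.0762, 0], "dr": [0, 0, -72]}

```text
time_s: 5.92
position: [0.6396, -0.0506, 0.0563]
tcp_rot: [[-0.89, 0.455, -0.001], [0.455, 0.89, -0.0], [0.001, -0.0, -1.0]]
force: [-0.2, -0.8, 0.2]
opening: 0.004
grasp_force: 0.4
```

```bash
python3 - <<'E'
from rig import bot,viewer
from h import *
import cv2,pickle
s=bot.read_state();C=np.array([.5953,-.0013]);R=np.array(s["tcp_rot"])
print(s["time_s"],s["position"],s["force"],"heading",np.degrees(np.arctan2(R[1,1],R[0,1])),"C in tool",(R.T[:2,:2]@(C-s["position"][:2])).round(4))
w=viewer.capture("wrist");q=viewer.capture("scene");pickle.dump((w,q),open('w3.pkl','wb'))
a=w["color"][0:330,100:580]; b=cv2.resize(q["color"][180:300,260:420],None,fx=3,fy=3,interpolation=cv2.INTER_CUBIC)
im=np.zeros((600,800,3),np.uint8); b=cv2.resize(b,(320,240)) if 0 else b
im[:240,:320]=q["color"][180:300,260:420].repeat(2,0).repeat(2,1); im[250:580,320:800]=a
cv2.imwrite('pics/w3.png',im[...,::-1])
E
```

```text
5.9167 [ 0.63959565 -0.05064262  0.05634648] [-0.21710105 -0.82078041  0.22523672] heading 62.904499905218415 C in tool [0.0619 0.0238]
```

View pics/w3.png

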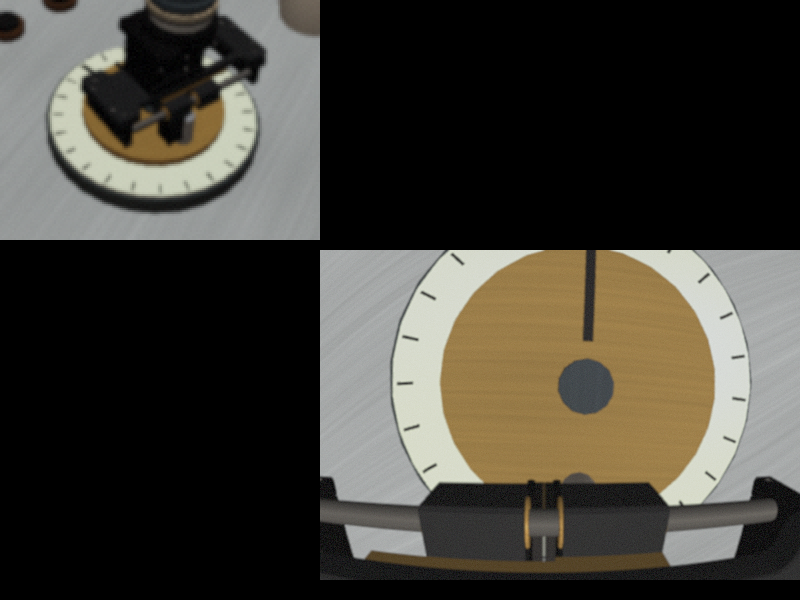

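The lower picture (wrist) shows the hub at (586,386), the index line running from (588,340) to (591,252), and the stud just behind the fingers at (578,478). I'll work out the index angle from it.

```bash
cat >>h.py <<'E'
def fray(c,u,v,z):
    K,R,t=np.array(c["camera_matrix"]),np.array(c["R"]),np.array(c["t"])
    p=np.array([(u-K[0,2])/K[0,0],(v-K[1,2])/K[1,1]]);r=np.linalg.norm(p)
    d=R.T@np.array([*(p/r*np.sin(r)),np.cos(r)]);o=-R.T@t
    return o+d*(z-o[2])/d[2]
E
python3 - <<'E'
import pickle
from h import *
w,q=pickle.load(open('w3.pkl','rb'))
ang=lambda v:np.degrees(np.arctan2(v[1],v[0]))%360
h,a,b=fray(w,365.5,136,.047),fray(w,368,90.5,.041),fray(w,371,2,.041)
print(h,a,b,np.linalg.norm(a-h),ang(a-h),ang(b-h),ang(b-a))
# scale ticks (z .027) angle about hub
for u,v in((137,8),(110,45),(91,88),(85,133),(92,178),(110,218),(484,29),(507,66),(519,107)):
    x=fray(w,u,v,.027);print(x.round(4),np.linalg.norm((x-h)[:2]).round(4),ang(x-h).round(1))
E
```

```text
[ 0.59486832 -0.00144462  0.047     ] [0.57261572 0.01218925 0.041     ] [0.52504646 0.03917695 0.041     ] 0.026777980064839422 148.50476895615026 149.80964431664984 150.43224869588235
[ 0.4358 -0.0947  0.027 ] 0.1844 210.4
[ 0.4466 -0.1263  0.027 ] 0.1939 220.1
[ 0.4646 -0.1568  0.027 ] 0.2027 230.0
[ 0.4907 -0.1797  0.027 ] 0.2065 239.7
[ 0.5237 -0.1932  0.027 ] 0.2046 249.6
[ 0.5584 -0.1962  0.027 ] 0.1981 259.4
[0.5647 0.1095 0.027 ] 0.115 105.2
[0.5941 0.1146 0.027 ] 0.1161 90.4
[0.6239 0.1115 0.027 ] 0.1166 75.6
```

```bash
python3 - <<'E'
import pickle
from h import *
w,q=pickle.load(open('w3.pkl','rb'))
ang=lambda v:np.degrees(np.arctan2(v[1],v[0]))%360
h=np.array([.5949,-.0014,0])
for u,v in((237,8),(208,45),(190,88),(185,133),(192,178),(210,218),(484,29),(507,66),(519,107)):
    x=fray(w,u,v,.027);print(np.linalg.norm((x-h)[:2]).round(4),ang(x-h).round(1))
t=pickle.load(open('c.pkl','rb'))["top"]
for x,y in((495,69),(546,77),(658,161),(686,204),(697,252),(305,263),(314,213),(404,99),(509,448),(467,403),(456,453)):
    p=ray(t,220+(x+.5)/4.7-.5,120+(y+.5)/4.7-.5,.027);print("top",np.linalg.norm((p-h)[:2]).round(4),ang(p-h).round(1))
E
```

```text
0.1152 195.7
0.1146 210.9
0.1146 226.1
0.1143 241.0
0.1144 256.3
0.1145 271.3
0.1149 105.3
0.116 90.4
0.1166 75.6
top 0.1175 1.2
top 0.1156 345.9
top 0.1112 302.1
top 0.1149 286.5
top 0.1159 271.6
top 0.1169 90.4
top 0.1154 75.2
top 0.1148 30.1
top 0.1129 181.3
top 0.0887 165.8
top 0.119 166.1
```

Call:
servo_tool:
  targets:
    - {"offset": [-0.0008, 0.0022, 0], "dr": [0, 0, -2]}
    - {"offset": [-0.0016, 0.0044, 0], "dr": [0, 0, -4]}
    - {"offset": [-0.0023, 0.0066, 0], "dr": [0, 0, -6]}
    - {"offset": [-0.0029, 0.0089, 0], "dr": [0, 0, -8]}
    - {"offset": [-0.0036, 0.0123, 0], "dr": [0, 0, -11]}
    - {"offset": [-0.0041, 0.0152, 0], "dr": [0, 0, -13.5]}
    - {"offset": [-0.0044, 0.0169, 0], "dr": [0, 0, -15]}
    - {"offset": [-0.0044, 0.0175, 0], "dr": [0, 0, -15.5]}
    - {"offset": [-0.0044, 0.0175, 0], "dr": [0, 0, -15.5]}
    - {"offset": [-0.0044, 0.0175, 0], "dr": [0, 0, -15.5]}

```text
time_s: 6.85
position: [0.6516, -0.0376, 0.0565]
tcp_rot: [[-0.979, 0.203, -0.0], [0.203, 0.979, -0.0], [0.0, -0.0, -1.0]]
force: [-0.5, -1.0, -0.7]
opening: 0.006
grasp_force: 0.6
```

Call:
servo_tool:
  targets:
    - {"offset": [0, -0.01, 0], "dr": [0, 0, 0]}
    - {"offset": [0, -0.02, 0], "dr": [0, 0, 0]}
    - {"offset": [0, -0.02, -0.03], "dr": [0, 0, 0]}
    - {"offset": [0, -0.02, -0.06], "dr": [0, 0, 0]}
    - {"offset": [-0.03, -0.02, -0.09], "dr": [0, 0, 0]}
    - {"offset": [-0.06, -0.02, -0.09], "dr": [0, 0, 0]}
    - {"offset": [-0.06, -0.02, -0.09], "dr": [0, 0, 0]}

```text
time_s: 7.43
position: [0.7142, -0.0727, 0.1508]
tcp_rot: [[-0.979, 0.203, 0.016], [0.203, 0.979, -0.004], [-0.016, -0.001, -1.0]]
force: [-0.0, 0.3, -0.7]
opening: 0.002
grasp_force: 0.0
```

```bash
python3 - <<'E'
from rig import bot,viewer
from h import *
import cv2,pickle
s=bot.read_state();print(s["time_s"],s["position"],s["force"])
w=viewer.capture("wrist");t=viewer.capture("top");pickle.dump((w,t),open('w4.pkl','wb'))
im=np.zeros((600,800,3),np.uint8)
im[:400,:640]=w["color"]; im[400:,:340]=t["color"][130:230,240:410].repeat(2,0).repeat(2,1)
cv2.imwrite('pics/w4.png',im[...,::-1])
E
```

```text
7.4333 [ 0.71421996 -0.07268388  0.15077383] [-0.00970244  0.29433177 -0.65301484]
```

View pics/w4.png

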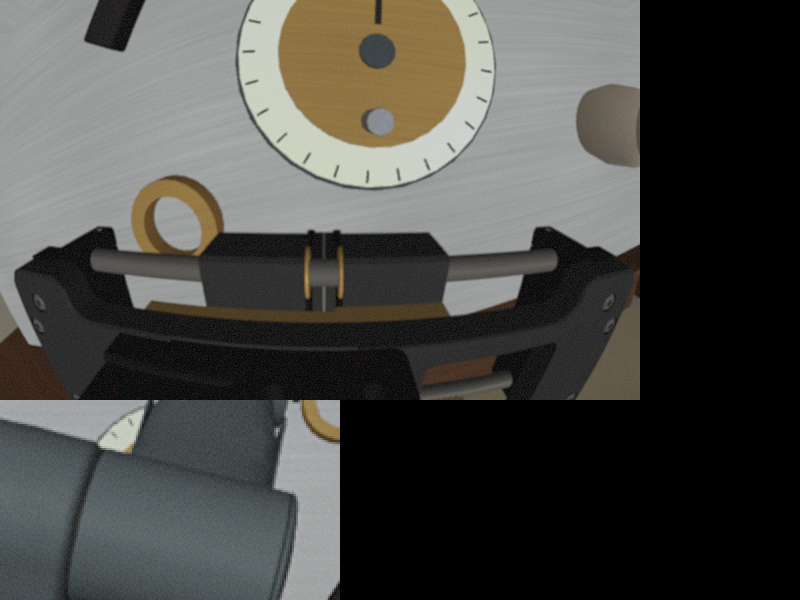

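The wrist view shows the stud at (380,121) and the hub at (377,51). The index end is cut off, so I'll swing clear to above the bell and look from the top.

Call:
servo_tool:
  targets:
    - {"offset": [0.274, 0.27, 0], "dr": [0, 0, 0]}
    - {"offset": [0.274, 0.27, 0], "dr": [0, 0, 0]}
    - {"offset": [0.274, 0.27, 0], "dr": [0, 0, 0]}
    - {"offset": [0.274, 0.27, 0], "dr": [0, 0, 0]}
    - {"offset": [0.274, 0.27, 0], "dr": [0, 0, 0]}
    - {"offset": [0.274, 0.27, 0], "dr": [0, 0, 0]}
    - {"offset": [0.274, 0.27, 0], "dr": [0, 0, 0]}
    - {"offset": [0.274, 0.27, 0], "dr": [0, 0, 0]}
    - {"offset": [0.274, 0.27, 0], "dr": [0, 0, 0]}
    - {"offset": [0.274, 0.27, 0], "dr": [0, 0, 0]}
    - {"offset": [0.274, 0.27, 0], "dr": [0, 0, 0]}
    - {"offset": [0.274, 0.27, 0], "dr": [0, 0, 0]}
    - {"offset": [0.274, 0.27, 0], "dr": [0, 0, 0]}

```text
time_s: 8.62
position: [0.4932, 0.2493, 0.1464]
tcp_rot: [[-0.979, 0.202, 0.0], [0.202, 0.979, -0.0], [-0.0, -0.0, -1.0]]
force: [-0.6, -0.9, 0.2]
opening: -0.0
grasp_force: 0.0
```

```bash
python3 - <<'E'
from rig import bot,viewer
from h import *
import cv2,pickle
s=bot.read_state();print(s["time_s"],s["position"],s["force"])
w=viewer.capture("wrist");t=viewer.capture("top");pickle.dump((w,t),open('w5.pkl','wb'))
im=np.zeros((600,800,3),np.uint8)
im[:240,:640]=w["color"][:240]; im[240:,:480]=cv2.resize(t["color"][130:220,280:400],(480,360),interpolation=cv2.INTER_CUBIC)
cv2.imwrite('pics/w5.png',im[...,::-1])
E
```

```text
8.6167 [0.49318974 0.24925608 0.14636778] [-0.6356997  -0.85806881  0.2288861 ]
```

View pics/w5.png

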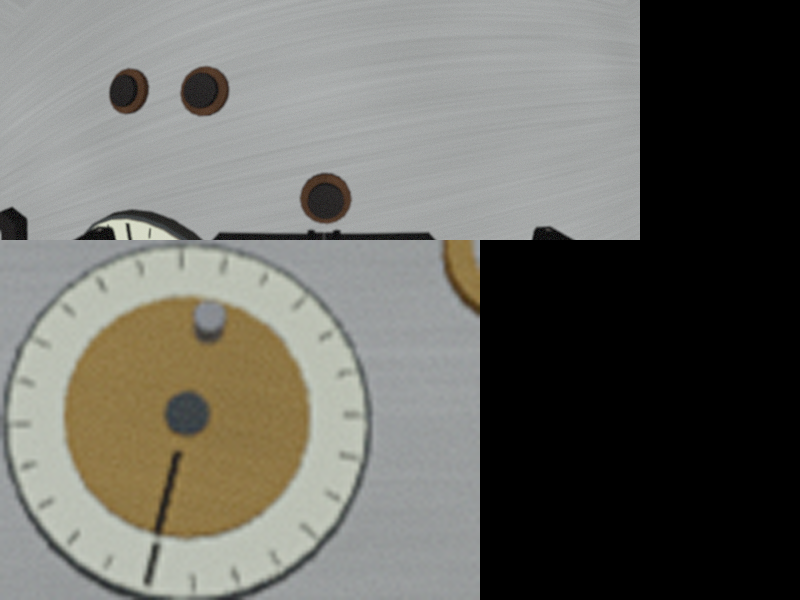

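The top crop (lower) shows the index line running from (178,454) to (159,533), nearly in line with the long line from (156,544) to (148,583). In the wrist view (upper) the bell is at (326,200). I'll measure both by subpixel fit.

```bash
python3 - <<'E'
import pickle,cv2
from h import *
from scipy.ndimage import map_coordinates
w,t=pickle.load(open('w5.pkl','rb'));t0=pickle.load(open('c.pkl','rb'))["top"]
for C in ([.5949,-.0014],[.5955,-.0012]):
  def line(t,z,r0,r1,a0):
    g=cv2.cvtColor(t["color"],cv2.COLOR_RGB2GRAY).astype(float)
    out=[]
    for r in np.linspace(r0,r1,8):
        a=np.arange(a0-9*min(1,.1/r*1.0)*(.09/r)**.5,a0+9,.1) if 0 else np.arange(a0-7,a0+7.01,.1)
        P=[proj(t,np.array([C[0]+r*np.cos(np.radians(x)),C[1]+r*np.sin(np.radians(x)),z])) for x in a]
        v=map_coordinates(g,np.array(P)[:,::-1].T,order=1)
        k=np.clip(np.median(v)-15-v,0,None); out.append((a*k).sum()/k.sum() if k.sum() else np.nan)
    return np.round(out,1)
  print("index",line(t,.041,.05,.08,166),"target",line(t,.027,.094,.116,166),"target0",line(t0,.027,.094,.116,166))
s=bot_pos=None
b=fray(w,326,201,.022);print("bell wrist",b,"top",ray(t0,237.4,210.2,.022))
from rig import bot
s=bot.read_state();print(togo(s,[b[0],b[1],.03],78.3))
E
```

```text
index [164.8 164.1 164.4 164.6 164.4 164.8 164.7 164.7] target [165.5 165.6 165.5 165.5 165.5 165.6 165.5 165.6] target0 [165.5 165.6 165.6 165.5 165.5 165.5 165.5 165.6]
index [165.2 164.5 164.7 165.  164.7 165.  164.9 165. ] target [165.7 165.8 165.8 165.7 165.7 165.7 165.7 165.7] target0 [165.7 165.8 165.8 165.6 165.7 165.7 165.7 165.7]
bell wrist [0.49950218 0.25044645 0.022     ] top [0.49854977 0.24601885 0.022     ]
(array([ -5.4,   2.7, 116.4]), array([-0. ,  0. , -0.1]))
```

The index is about 0.8° short (roughly 1.2 mm at the rim). There is plenty of time, so I'll go back and give it a small nudge.

Call:
servo_tool:
  targets:
    - {"offset": [-0.213, -0.267, 0], "dr": [0, 0, -0.8]}
    - {"offset": [-0.213, -0.267, 0], "dr": [0, 0, -0.8]}
    - {"offset": [-0.213, -0.267, 0], "dr": [0, 0, -0.8]}
    - {"offset": [-0.213, -0.267, 0], "dr": [0, 0, -0.8]}
    - {"offset": [-0.213, -0.267, 0], "dr": [0, 0, -0.8]}
    - {"offset": [-0.213, -0.267, 0], "dr": [0, 0, -0.8]}
    - {"offset": [-0.213, -0.267, 0], "dr": [0, 0, -0.8]}
    - {"offset": [-0.213, -0.267, 0], "dr": [0, 0, -0.8]}
    - {"offset": [-0.213, -0.267, 0], "dr": [0, 0, -0.8]}
    - {"offset": [-0.213, -0.267, 0], "dr": [0, 0, -0.8]}
    - {"offset": [-0.213, -0.267, 0], "dr": [0, 0, -0.8]}
    - {"offset": [-0.213, -0.267, 0], "dr": [0, 0, -0.8]}
    - {"offset": [-0.213, -0.267, 0], "dr": [0, 0, -0.8]}
    - {"offset": [-0.213, -0.267, 0.03], "dr": [0, 0, -0.8]}
    - {"offset": [-0.213, -0.267, 0.06], "dr": [0, 0, -0.8]}
    - {"offset": [-0.213, -0.267, 0.085], "dr": [0, 0, -0.8]}
    - {"offset": [-0.213, -0.267, 0.09], "dr": [0, 0, -0.8]}
    - {"offset": [-0.213, -0.267, 0.09], "dr": [0, 0, -0.8]}
    - {"offset": [-0.213, -0.267, 0.09], "dr": [0, 0, -0.8]}

```text
time_s: 10.3
position: [0.6477, -0.053, 0.0573]
tcp_rot: [[-0.982, 0.186, 0.001], [0.186, 0.982, -0.0], [-0.001, -0.0, -1.0]]
force: [-0.7, 0.0, 1.0]
opening: 0.005
grasp_force: 0.0
```

```bash
python3 - <<'E'
from rig import bot
from h import *
s=bot.read_state();print(s["time_s"],s["position"],s["force"]);print(togo(s,[.6521,-.0368,.0565],79.1))
E
```

```text
10.3 [ 0.64765347 -0.05300831  0.05732259] [-0.67068486  0.01144721  1.03365574]
(array([-1.3, 16.8,  0.8]), array([-0. ,  0. ,  0.2]))
```

Call:
servo_tool:
  targets:
    - {"offset": [-0.001, 0.005, 0], "dr": [0, 0, 0]}
    - {"offset": [-0.001, 0.01, 0], "dr": [0, 0, 0]}
    - {"offset": [-0.001, 0.013, 0], "dr": [0, 0, 0]}
    - {"offset": [-0.001, 0.015, 0], "dr": [0, 0, 0]}
    - {"offset": [-0.001, 0.016, 0], "dr": [0, 0, 0]}
    - {"offset": [-0.001, 0.0165, 0], "dr": [0, 0, 0]}
    - {"offset": [-0.001, 0.0165, 0], "dr": [0, 0, 0]}
    - {"offset": [-0.001, 0.0165, 0], "dr": [0, 0, 0]}

```text
time_s: 10.97
position: [0.6513, -0.038, 0.0566]
tcp_rot: [[-0.982, 0.188, -0.0], [0.188, 0.982, -0.0], [0.0, -0.0, -1.0]]
force: [-0.1, -0.1, 0.9]
opening: 0.005
grasp_force: 0.0
```

```bash
cat >w.py <<'E'
import pickle
from rig import bot,viewer
from h import *
import cv2
from scipy.ndimage import map_coordinates
s=bot.read_state();print(s["time_s"],s["position"],s["force"])
w=viewer.capture("wrist");K=np.array(w["camera_matrix"]);R=np.array(w["R"])
def fproj(X):
    p=R@X+w["t"];th=np.arctan2(np.hypot(*p[:2]),p[2]);n=p[:2]/np.hypot(*p[:2])
    return n*th*[K[0,0],K[1,1]]+K[:2,2]
g=cv2.cvtColor(w["color"],cv2.COLOR_RGB2GRAY).astype(float)
C=[.5949,-.0014]
def line(z,rs,a0,wd=7):
    out=[]
    for r in rs:
        a=np.arange(a0-wd,a0+wd+.01,.1)
        P=np.array([fproj(np.array([C[0]+r*np.cos(np.radians(x)),C[1]+r*np.sin(np.radians(x)),z])) for x in a])
        v=map_coordinates(g,P[:,::-1].T,order=1);k=np.clip(np.median(v)-25-v,0,None);out.append(((a*k).sum()/k.sum()).round(1) if P[:,1].min()>1 and k.sum()>0 else None)
    return out
print("index",line(.041,np.linspace(.045,.08,8),165.5))
print("ticks",[line(.027,[.112,.116],a,5) for a in(210.6,225.6,240.6,75.6,90.6,105.6)])
E
python3 w.py
```

```text
10.9667 [ 0.65132589 -0.03799998  0.05655526] [-0.06661341 -0.05452165  0.91589565]
index [np.float64(164.8), np.float64(165.0), np.float64(164.9), np.float64(164.9), np.float64(165.0), np.float64(164.9), np.float64(165.0), np.float64(165.1)]
ticks [[None, None], [np.float64(225.9), np.float64(226.0)], [np.float64(241.0), np.float64(241.0)], [np.float64(75.8), np.float64(75.8)], [np.float64(90.8), np.float64(90.8)], [np.float64(105.8), np.float64(105.8)]]
```

Call:
servo_tool:
  targets:
    - {"offset": [0, 0.0005, 0], "dr": [0, 0, 0]}
    - {"offset": [0, 0.001, 0], "dr": [0, 0, 0]}
    - {"offset": [0, 0.0013, 0], "dr": [0, 0, 0]}
    - {"offset": [0, 0.0013, 0], "dr": [0, 0, 0]}

```text
time_s: 11.35
position: [0.6516, -0.0371, 0.0565]
tcp_rot: [[-0.982, 0.188, -0.0], [0.188, 0.982, -0.001], [0.0, -0.001, -1.0]]
force: [-0.6, -2.7, -0.0]
opening: 0.008
grasp_force: 0.9
```

```bash
python3 w.py
```

```text
11.35 [ 0.65155688 -0.03708295  0.05646279] [-6.34387309e-01 -2.66569600e+00 -2.57318809e-03]
index [np.float64(165.1), np.float64(165.2), np.float64(165.3), np.float64(165.3), np.float64(165.4), np.float64(165.4), np.float64(165.3), np.float64(165.4)]
ticks [[None, None], [np.float64(225.9), np.float64(225.9)], [np.float64(241.0), np.float64(241.0)], [np.float64(75.8), np.float64(75.8)], [np.float64(90.8), np.float64(90.8)], [np.float64(105.7), np.float64(105.7)]]
```

Contact is made and 0.5° is left, about 0.55 mm.

Call:
servo_tool:
  targets:
    - {"offset": [0, 0.0003, 0], "dr": [0, 0, 0]}
    - {"offset": [0, 0.0006, 0], "dr": [0, 0, 0]}
    - {"offset": [0, 0.0006, 0], "dr": [0, 0, 0]}
    - {"offset": [0, 0.0006, 0], "dr": [0, 0, 0]}

```text
time_s: 11.73
position: [0.6519, -0.0361, 0.0565]
tcp_rot: [[-0.982, 0.188, 0.0], [0.188, 0.982, -0.0], [-0.0, -0.0, -1.0]]
force: [0.2, -2.8, -0.8]
opening: 0.003
grasp_force: 0.9
```

```bash
python3 w.py
```

```text
11.7333 [ 0.65193626 -0.03612943  0.056535  ] [ 0.22658828 -2.76865641 -0.81133327]
index [np.float64(166.2), np.float64(166.2), np.float64(166.3), np.float64(166.2), np.float64(166.3), np.float64(166.4), np.float64(166.3), np.float64(166.3)]
ticks [[None, None], [np.float64(226.0), np.float64(225.9)], [np.float64(241.0), np.float64(241.0)], [np.float64(75.8), np.float64(75.8)], [np.float64(90.8), np.float64(90.8)], [np.float64(105.8), np.float64(105.7)]]
```

It is now within 0.4°. Next I back off, lift and go to the bell.

Call:
servo_tool:
  targets:
    - {"offset": [0, -0.01, 0], "dr": [0, 0, 0]}
    - {"offset": [0, -0.018, 0], "dr": [0, 0, 0]}
    - {"offset": [0, -0.018, -0.03], "dr": [0, 0, 0]}
    - {"offset": [0, -0.018, -0.06], "dr": [0, 0, 0]}
    - {"offset": [0, -0.018, -0.09], "dr": [0, 0, 0]}
    - {"offset": [0, -0.018, -0.09], "dr": [0, 0, 0]}
    - {"offset": [0, -0.018, -0.09], "dr": [0, 0, 0]}

```text
time_s: 12.37
position: [0.6497, -0.0546, 0.1491]
tcp_rot: [[-0.982, 0.188, 0.005], [0.188, 0.982, -0.001], [-0.005, 0.0, -1.0]]
force: [1.2, 0.5, -0.6]
opening: 0.004
grasp_force: 0.0
```

```bash
python3 - <<'E'
from rig import bot
from h import *
s=bot.read_state();print(s["position"]);print(togo(s,[.499,.248,.1],79.1))
E
```

```text
[ 0.64966253 -0.05457325  0.14905443]
(array([205.2, 268.8,  48. ]), array([0. , 0.3, 0. ]))
```

Call:
servo_tool:
  targets:
    - {"offset": [0.205, 0.269, 0], "dr": [0, 0, 0]}
    - {"offset": [0.205, 0.269, 0], "dr": [0, 0, 0]}
    - {"offset": [0.205, 0.269, 0], "dr": [0, 0, 0]}
    - {"offset": [0.205, 0.269, 0], "dr": [0, 0, 0]}
    - {"offset": [0.205, 0.269, 0], "dr": [0, 0, 0]}
    - {"offset": [0.205, 0.269, 0], "dr": [0, 0, 0]}
    - {"offset": [0.205, 0.269, 0], "dr": [0, 0, 0]}
    - {"offset": [0.205, 0.269, 0], "dr": [0, 0, 0]}
    - {"offset": [0.205, 0.269, 0], "dr": [0, 0, 0]}
    - {"offset": [0.205, 0.269, 0], "dr": [0, 0, 0]}
    - {"offset": [0.205, 0.269, 0.02], "dr": [0, 0, 0]}
    - {"offset": [0.205, 0.269, 0.04], "dr": [0, 0, 0]}
    - {"offset": [0.205, 0.269, 0.049], "dr": [0, 0, 0]}
    - {"offset": [0.205, 0.269, 0.049], "dr": [0, 0, 0]}

```text
time_s: 13.53
position: [0.4962, 0.247, 0.0949]
tcp_rot: [[-0.982, 0.189, -0.006], [0.19, 0.982, -0.002], [0.005, -0.003, -1.0]]
force: [0.2, -0.2, -0.8]
opening: 0.005
grasp_force: 0.0
```

```bash
python3 - <<'E'
from rig import bot,viewer
from h import *
import pickle,cv2
from scipy.ndimage import map_coordinates
t=viewer.capture("top");g=cv2.cvtColor(t["color"],cv2.COLOR_RGB2GRAY).astype(float);C=[.5949,-.0014]
for n,z,rs in(("index",.041,(.05,.06,.07,.08)),("target",.027,(.096,.105,.114))):
    a=np.arange(159,173,.1);o=[]
    for r in rs:
        P=np.array([proj(t,np.array([C[0]+r*np.cos(np.radians(x)),C[1]+r*np.sin(np.radians(x)),z])) for x in a])
        v=map_coordinates(g,P[:,::-1].T,order=1);k=np.clip(np.median(v)-15-v,0,None);o.append(round(float((a*k).sum()/k.sum()),1))
    print(n,o)
w=viewer.capture("wrist");cv2.imwrite('pics/w6.png',w["color"][...,::-1]);pickle.dump(w,open('w6.pkl','wb'))
s=bot.read_state();print(s["time_s"],s["position"],s["force"]);print(togo(s,[.499,.248,.03],79.1))
E
```

```text
index [165.5, 165.7, 166.0, 166.1]
target [165.5, 165.5, 165.5]
13.6333 [0.49785415 0.24786807 0.09712243] [ 0.24990133 -0.79028036  0.25194885]
(array([-1.2,  0.4, 67.1]), array([-0. , -0.1, -0. ]))
```

View pics/w6.png

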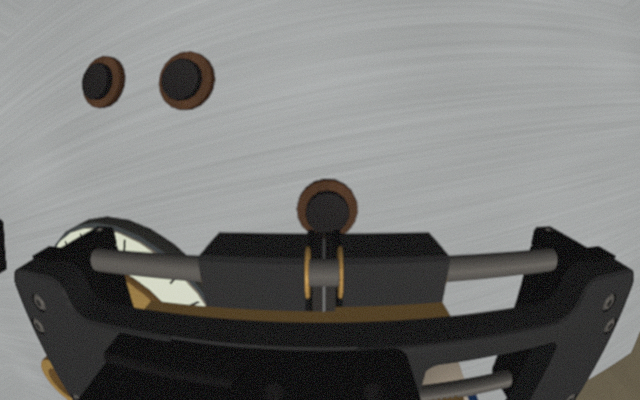

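The dial is set to about +0.3°. The wrist view shows the bell at (327,210), in line with the fingers at (323,270). I'll descend and press in small steps.

Call:
servo_tool:
  targets:
    - {"offset": [-0.001, 0, 0.03], "dr": [0, 0, 0]}
    - {"offset": [-0.001, 0, 0.055], "dr": [0, 0, 0]}
    - {"offset": [-0.001, 0, 0.068], "dr": [0, 0, 0]}
    - {"offset": [-0.001, 0, 0.072], "dr": [0, 0, 0]}
    - {"offset": [-0.001, 0, 0.075], "dr": [0, 0, 0]}
    - {"offset": [-0.001, 0, 0.077], "dr": [0, 0, 0]}
    - {"offset": [-0.001, 0, 0.079], "dr": [0, 0, 0]}
    - {"offset": [-0.001, 0, 0.08], "dr": [0, 0, 0]}
    - {"offset": [-0.001, 0, 0.08], "dr": [0, 0, 0]}
    - {"offset": [-0.001, 0, 0.08], "dr": [0, 0, 0]}

```text
time_s: 14.47
position: [0.4993, 0.2487, 0.0185]
tcp_rot: [[-0.982, 0.187, 0.002], [0.187, 0.982, 0.0], [-0.002, 0.001, -1.0]]
force: [0.2, -2.9, 3.1]
opening: 0.005
grasp_force: 1.8
```

Contact: 3 N at z = 18.5 mm. I'll press on.

Call:
servo_tool:
  targets:
    - {"offset": [0, 0, 0.001], "dr": [0, 0, 0]}
    - {"offset": [0, 0, 0.002], "dr": [0, 0, 0]}
    - {"offset": [0, 0, 0.003], "dr": [0, 0, 0]}
    - {"offset": [0, 0, 0.0035], "dr": [0, 0, 0]}
    - {"offset": [0, 0, 0.0035], "dr": [0, 0, 0]}
    - {"offset": [0, 0, 0.0035], "dr": [0, 0, 0]}

```text
time_s: 14.97
position: [0.4993, 0.2488, 0.0162]
tcp_rot: [[-0.982, 0.187, 0.002], [0.187, 0.982, 0.0], [-0.002, 0.001, -1.0]]
force: [-2.0, -3.8, 17.6]
opening: 0.008
grasp_force: 8.8
```

It has bottomed out (17.6 N at z = 16.2 mm). Now I release and retreat.

Call:
servo_tool:
  targets:
    - {"offset": [0, 0, -0.004], "dr": [0, 0, 0]}
    - {"offset": [0, 0, -0.012], "dr": [0, 0, 0]}
    - {"offset": [0, 0, -0.03], "dr": [0, 0, 0]}
    - {"offset": [0, 0, -0.06], "dr": [0, 0, 0]}
    - {"offset": [0, 0, -0.1], "dr": [0, 0, 0]}
    - {"offset": [0, 0, -0.1], "dr": [0, 0, 0]}
    - {"offset": [0, 0, -0.1], "dr": [0, 0, 0]}
    - {"offset": [0, 0, -0.1], "dr": [0, 0, 0]}

```text
time_s: 15.63
position: [0.4977, 0.249, 0.1138]
tcp_rot: [[-0.982, 0.188, -0.001], [0.188, 0.982, 0.0], [0.001, 0.0, -1.0]]
force: [-0.0, 0.1, 0.5]
opening: 0.001
grasp_force: 0.0
```

```bash
python3 - <<'E'
from rig import bot,ticket
s=bot.read_state();print(s["time_s"],s["position"],s["force"]);print(ticket.hand_in())
E
```

```text
15.6333 [0.49772644 0.24899903 0.11376498] [-0.02743188  0.09561708  0.46518984]
the job is handed in; nothing more can be done
None
```

I pushed the dial's index line to within about 0.4° of the long scale line, then pressed the leftmost bell push to its stop and let it go (its return was not checked by camera), and handed the job in at 15.6 s with the robot clear of everything.

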